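# Take the lift-off lid from the dropper-bottle case

### The job

Get the case of dropper bottles ready for the class: swing its lid up to vertical on its hinges, pause there a moment, then lift it straight up off the hinge pins. Set it down, without dropping it, in the channel of the sloping stand, hinge edge down and underside against the leaning backrest, roughly in the middle, and leave it standing there. Leave the bowl, the beaker and the carton where they are.

Things in the scene. Friction and masses are not known exactly. Their poses are not given: they have to be found in the camera images.
- case: White open plastic case, 200 (x) x 150 (y) x 80 mm high, fixed to the table; origin at the centre of its underside, z up. The hinge lies outside its +y wall. Small stops outside the -y wall near both ends (to y = -87 mm) rise 10 mm above the rim, so the closed lid cannot slide off to -y. Bottles stand inside below the rim.
- pins (a point): Middle of the case's hinge axis, 90 mm to +y of the case's centre, 86 mm above the table; axes as the case's, hinge axis along x. Two steel pins of 8 mm diameter lie on the axis, from 62 to 88 mm either side of the middle.
- back_stop (a point): Middle between the tops of two small steel stops behind the hinge, at x = +-58 mm of the case. Their faces stand 10 mm past the hinge axis in +y and end 36 mm above it: an opened lid can be left leaning on them, about 7 degrees past vertical. Axes as the case's.
- lid: Grey plastic lid, loose, about 0.35 kg: plate 200 (x) x 161.5 (y) x 12 mm (z +-6). Origin mid-thickness in the middle of its hinge axis; closed, it lies on point pins with axes as the case's. The plate runs from y = -5.5 to -167 mm (free edge); +z is its outer face. Opening turns it about its own x by a negative angle, free edge up and over to the case's +y; -90 degrees is vertical.
- knuckle (a point): The lid's knuckle at x = +73 mm on its hinge axis (its twin is at -73 mm); axes as the lid's. Each is a U 16 mm wide, 19 mm thick, reaching to y = +8 mm, with an 11 mm slot open to the lid's +y that straddles the 8 mm pin: the vertical lid comes off straight up after about 15 mm.
- lid_grip (a point): Point at mid-thickness of the lid's grip tab, at y = -186.3, z = +25.3 mm of the lid; axes as the lid's. The tab is a flat tongue at the middle of the free edge, 60 mm wide (x), 10 mm thick, 55 mm long, sloping 45 degrees to the plate: from its root it runs out along (0, -1, +1). This point is 33 mm from the root, 22 mm from the end. On the closed lid it takes a tool tilted 45 degrees.
- lid_free_edge (a point): Middle of the lid's free edge, at y = -167 mm of the lid, mid-thickness; axes as the lid's.
- stand: Aluminium stand fixed to the table; origin under its base at the backrest's foot line, z up. Base 220 mm (x), y -87 to +43 mm, top at z = 20 mm. Flat backrest 90 mm wide in the middle (a centred lid's knuckles pass beside it), leaning 20 degrees from vertical to -y: its face runs from y = -10, z = 48 to y = -39, z = 128 mm and looks to +y.
- seat (a point): Where the lid's origin lies when it stands properly: in the middle, hinge edge down, underside flat on the backrest. At y = +0.6, z = 35.9 mm of the stand, axes as the stand's. The lid's axes are then the stand's turned by -70 degrees about x: its x along the stand's x, free edge up and leaning to the stand's -y.
- channel (a point): Middle of the floor of the stand's channel, z = 20 mm, y = +7 mm of the stand; axes as the stand's. The channel runs along x, 38 mm wide, between a front lip (inner face y = +26, top z = 48 mm) and a low rear strip (inner face y = -12, top z = 30 mm), both 200 mm long, open at the ends.
- bowl: Bystander: steel bowl, 130 mm across, 55 mm high; origin under its centre.
- beaker: Bystander: clear plastic beaker, 72 mm across, 95 mm high; origin under its centre.
- carton: Bystander: cardboard carton 90 x 70 x 65 mm; origin under its centre.

How it is judged:
By the outcome, as a careful person would: the job done as asked, in the order asked, and still so for the second after the job is handed in, with the robot touching nothing.
It also fails if it takes over 48 s, if anything falls off the work surface, if the arm or the gripper's body presses on something with over 40 N, if the wrist force passes 120 N, or if a joint passes its speed limit or range.

### The arm

A 7-joint arm with a two-finger parallel gripper is mounted at the origin on the work surface. World frame = base frame: x ahead of the robot, y to its left, z up, the work surface at z = 0. Lengths are in m, angles in rad, forces in N, time in s.
With the tool pointing down it reaches from about 0.4 to 0.875 m from the base axis. Payload 19.3 kg.
Tool frame: the origin (TCP) lies midway between the tips of the shut fingers; the grasp point (between the pads) lies 19 mm behind it; z points along the fingers, y is the line along which they close (so a half turn about z gives the same grasp; the last joint's range is limited). The gripper opens to 85 mm and grips with 20 to 120 N. Pads are 22 mm wide; open, the fingers measure 114 mm over their backs; the gripper's body (76 mm by 85 mm) begins 54 mm behind the grasp point. The pads swing forward as they close: fully open they stand 13 mm farther back than shut.
Start: joints at [1.148, 0.521, -0.036, 1.599, 0.021, 1.021, -0.113], TCP at [0.216, -0.587, 0.199] pointing down, gripper open.
Joint ranges: [-2.91, 2.91], [-0.3, 2.13], [-1.5, 1.42], [0.17, 2.43], [-1.26, 4.41], [0.16, 1.93], [-2.52, 2.52]. Speed limits (rad/s): [1.89, 1.89, 2.39, 2.39, 3.01, 3.01, 3.01].

### API

Orientations are given as [roll, pitch, yaw] about the fixed x, y, z axes, in that order (R = Rz(yaw) Ry(pitch) Rx(roll)).
In Python, from workcell import bot gives the robot as it stands.
- The arm moves only by the shell command python3 nudge.py 'ROWS' [FORCE]. ROWS is a JSON object whose key "ticks" holds a list of rows, 1 to 5 of them, each of 7 numbers: the finger opening in m, then dx, dy, dz in units of 20 mm, then a rotation vector rx, ry, rz in rad; each row is the pose to reach, as a shift and turn from the pose commanded when the command began, along the tool's axes at that moment; what a row does not reach only later rows make up. A row lasts 1/8 s, in which the tool goes at most 0.0625 m and 0.188 rad, less where a joint would pass 70% of its speed; a pose out of reach is approached as far as the arm can. The fingers move at their own pace and stop on an object; FORCE is the grip in N (left out, the last holds). Time passes only in rows, so rows that do not move let the fingers close. It prints the time, the measured TCP pose, the force, the opening and the grip force at its end. Input that does not fit is refused with a message, and nothing moves.
- bot.observe(): the state, without advancing time (a new reading comes with each control period).
- bot.grab_frame(name): name is "side" or "top"; returns the picture (400x640x3 uint8, blue, green, red); there is no depth.
- bot.calibration(name): a dict with "vfov" (degrees; the focal length in pixels is half the picture's height over the tangent of half this angle, whatever the lens; pixels are square), "cx", "cy" (the principal point, pixels), "eye" and "attitude" of the camera in the world. Camera axes: x right, y down, z forward; pixel columns grow to the right and rows downward; lengths in m; the calibration is good to about 2 mm. A picture is of the moment at which its call begins. calibration takes no time and is no camera call.
- bot.job_done(): hands the job in; it is judged then, once.
The state is a dict: "clock": time; "qpos": joint angles; "qd": joint speeds; "joint_efforts": joint torques, N m; "position": TCP position; "tool_rot": TCP orientation; "force": force on the tool from outside, world axes, zero at the start; "moment": the same for the moment, N m; "grip_width": finger opening in m; "finger_force": force on a finger pad.
Only numpy, scipy, OpenCV 4.12 (cv2) and the standard library are available. Lean on these libraries where they do the work, as an engineer would, in place of code of your own. Each camera call takes 0.05 s, during which the arm holds its last target. There are 200 camera calls.

## Working session

There is one attempt and no reset: what is moved stays moved. The work goes in short steps, Python scripts to look and compute and a shell command to move; the robot and the scene stay as the last step left them, time stands still between calls to the robot, and variables do not carry over. Pictures are saved under pics/ and viewed, at most 10 in all, crops included, and the job is handed in when it is done.

```bash
ls; mkdir -p pics; python3 - <<'E'
from workcell import bot
import cv2
for n in("side","top"):
    cv2.imwrite(f"pics/{n}0.png",bot.grab_frame(n)); print(n,bot.calibration(n))
s=bot.observe(); print(s)
E
```

```text
nudge.py
pics
workcell.py
side {'vfov': 48.23317043723707, 'cx': 314.49950509388685, 'cy': 198.13035179576852, 'eye': array([ 0.57437286, -0.81788911,  0.73203417]), 'attitude': array([-2.20618318, -0.02248115, -0.08728107])}
top {'vfov': 51.19180789134993, 'cx': 317.20605510299936, 'cy': 204.29438408969563, 'eye': array([0.50141922, 0.04357422, 0.92107612]), 'attitude': array([-2.97204687, -0.03031012, -1.56707249])}
{'clock': 0.1, 'qpos': array([ 1.1477652 ,  0.52193999, -0.03630794,  1.59989533,  0.02119833,
        1.02110409, -0.11278687]), 'qd': array([ 0.00019773, -0.00210233,  0.00218038, -0.00187494,  0.00205483,
       -0.00017049,  0.00071686]), 'joint_efforts': array([ 6.71221584e-03, -9.28474617e+01,  1.98402084e+00, -3.70528293e+01,
        1.80543854e-02,  5.31997081e-03,  9.58259648e-05]), 'position': array([ 0.21582501, -0.58622824,  0.19821244]), 'tool_rot': array([-3.14063361e+00,  7.40891298e-05,  3.52814528e-01]), 'force': array([ 0.42736589,  0.46723655, -0.55398606]), 'moment': array([ 0.02685125, -0.02940213,  0.02046421]), 'finger_force': 0.0, 'grip_width': 0.08522548813930615}
```

View pics/side0.png

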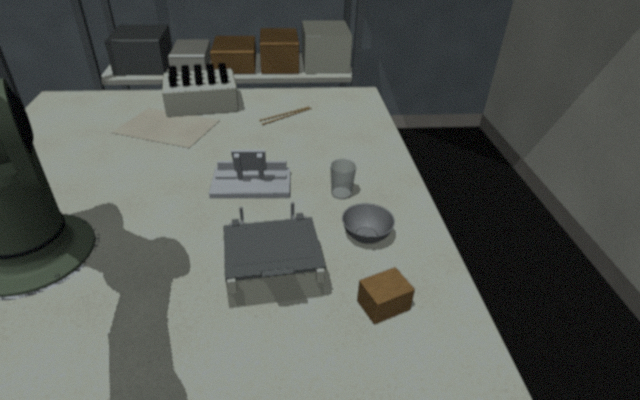

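View pics/top0.png

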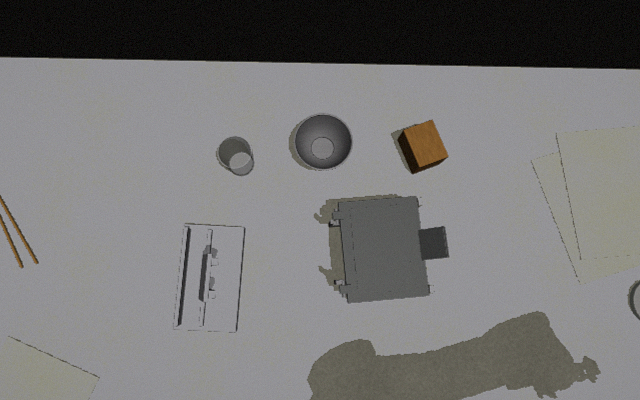

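The side view shows the closed grey lid at about (272,247), with the tab towards the camera at (285,270). Behind it is the stand at (250,175), with the bowl at (368,225), the beaker at (343,178) and the carton at (385,295). In the top view, image left is +y. The lid is at (383,248), the tab at (433,243), and the stand at (210,278) with its channel to the left of the backrest. I'll enlarge both views to pick out corners.

```bash
python3 - <<'E'
import cv2,numpy as np
def crop(n,x0,y0,x1,y1,s):
    im=cv2.imread(f"pics/{n}0.png")[y0:y1,x0:x1]
    im=cv2.convertScaleAbs(im,alpha=1.4)
    im=cv2.resize(im,None,fx=s,fy=s,interpolation=cv2.INTER_CUBIC)
    for v in range((x0+19)//20*20,x1,20):
        cv2.putText(im,str(v),(int((v-x0)*s),10),0,.35,(0,0,255),1); cv2.line(im,(int((v-x0+.5)*s),12),(int((v-x0+.5)*s),18),(0,0,255),1)
    for v in range((y0+19)//20*20,y1,20):
        cv2.putText(im,str(v),(8,int((v-y0+.5)*s)+4),0,.35,(0,0,255),1); cv2.line(im,(0,int((v-y0+.5)*s)),(6,int((v-y0+.5)*s)),(0,0,255),1)
    return im
cv2.imwrite("pics/c_top.png",crop("top",168,186,458,340,2.75))
cv2.imwrite("pics/c_side.png",crop("side",200,140,336,298,3.7))
E
```

```text
(no output)
```

View pics/c_top.png

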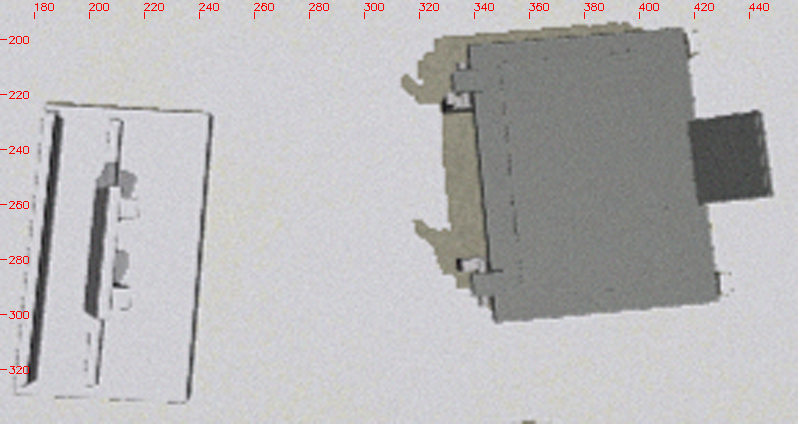

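View pics/c_side.png

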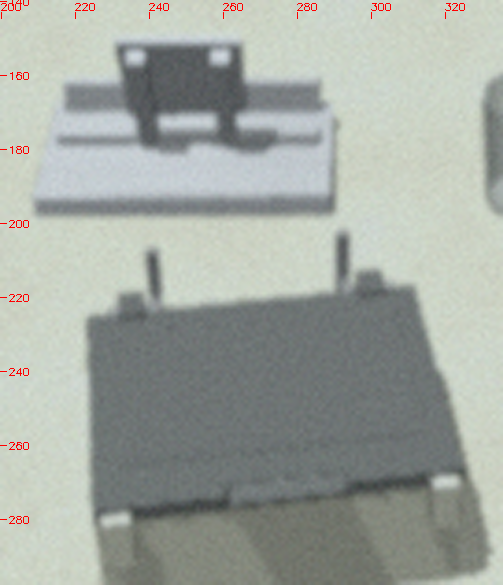

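The enlarged top view gives these lid corners: about (338,202), (417,196), (430,295) and (348,303). The tab end runs from (444,226) to (448,257). The stand's base corners are (185,223), (245,227), (236,332) and (173,330). In the side view the lid corners are (223,226), (311,217), (326,267) and (227,278), and the front of the stand's base is at (209,193) and (290,193). I'll triangulate these.

```bash
cat > h.py <<'E'
import numpy as np,cv2
from scipy.spatial.transform import Rotation as R
from workcell import bot
def cam(n):
    c=bot.calibration(n); f=200/np.tan(np.radians(c["vfov"]/2))
    K=np.array([[f,0,c["cx"]],[0,f,c["cy"]],[0,0,1]]); Rc=R.from_euler("xyz",c["attitude"]).as_matrix()
    return K,Rc,c["eye"]
C={n:cam(n) for n in("side","top")}
def P(n):
    K,Rc,e=C[n]; return K@np.c_[Rc.T,-Rc.T@e]
def plane(n,uv,z):
    K,Rc,e=C[n]; uv=np.atleast_2d(uv).astype(float)
    d=(Rc@np.linalg.inv(K)@np.c_[uv,np.ones(len(uv))].T).T
    return e+d*((z-e[2])/d[:,2])[:,None]
def proj(n,X):
    x=P(n)@np.r_[np.array(X).T,np.ones((1,len(X)))]; return (x[:2]/x[2]).T
def tri(us,ut):
    X=cv2.triangulatePoints(P("side"),P("top"),np.array(us,float).T,np.array(ut,float).T); X=(X[:3]/X[3]).T
    return X,np.linalg.norm(proj("side",X)-us,axis=1),np.linalg.norm(proj("top",X)-ut,axis=1)
E
python3 - <<'E'
from h import *
np.set_printoptions(precision=4,suppress=True)
def T(p): return np.array(p)/2.75+[168,186]-.5
def S(p): return np.array(p)/3.7+[200,140]-.5
lt=T([(468,45),(685,29),(720,300),(495,322)]); ls=S([(413,288),(464,472),(98,514),(87,318)])
# order: hinge+x, free+x, free-x, hinge-x   (top image up=+x)
def sub(n,p):
    g=cv2.cvtColor(cv2.imread(f"pics/{n}0.png"),cv2.COLOR_BGR2GRAY)
    return cv2.cornerSubPix(g,p.astype(np.float32).reshape(-1,1,2),(3,3),(-1,-1),(3,30,.01)).reshape(-1,2)
a=ls[[0,1,2,3]]
for p,q in((a,lt),(sub("side",a),sub("top",lt))):
    X,e1,e2=tri(p,q); print(X,e1,e2); print([np.linalg.norm(X[i]-X[i-1]) for i in range(4)])
# stand
st=T([(211,113),(188,402)]); ss=S([(333,197),(35,197)])
for p,q in((ss,st),(sub("side",ss),sub("top",st))): X,e1,e2=tri(p,q);print("stand",X,e1,e2,np.linalg.norm(X[0]-X[1]))
print("base z=.02",plane("top",T([(46,103),(211,113),(188,402),(14,395)]),.02))
# backrest top corners
X,e1,e2=tri(S([(242,42),(118,45)]),T([(106,186),(85,316)])); print("?",X,e1,e2)
print("lid z=.092",plane("top",lt,.092)); print("tab top", plane("top",T([(760,111),(772,195)]),.13))
E
```

```text
[[ 0.6502 -0.0227  0.0881]
 [ 0.6642 -0.1843  0.0893]
 [ 0.4683 -0.2021  0.0894]
 [ 0.4515 -0.0408  0.0891]] [0.235  0.5569 1.1547 0.5151] [0.3042 0.6262 1.2946 0.6686]
[np.float64(0.19951525596022074), np.float64(0.16219174293856475), np.float64(0.1966400585303327), np.float64(0.16218615326926106)]
[[ 0.6504 -0.0226  0.0896]
 [ 0.6669 -0.1836  0.0834]
 [ 0.4684 -0.2047  0.0862]
 [ 0.4511 -0.0406  0.0894]] [0.4013 0.7632 0.1893 0.8537] [0.5203 0.8564 0.2112 1.1086]
[np.float64(0.20006745659428954), np.float64(0.16197418398045352), np.float64(0.19962481961992082), np.float64(0.16508657807664243)]
stand [[0.6074 0.1748 0.0173]
 [0.389  0.1847 0.0192]] [0.483  0.7825] [0.6993 1.1595] 0.21864609305974214
stand [[0.608  0.174  0.0232]
 [0.3876 0.1862 0.0124]] [1.0591 0.3502] [1.5397 0.5172] 0.2209388916194615
base z=.02 [[0.6125 0.3031 0.02  ]
 [0.6056 0.1743 0.02  ]
 [0.3868 0.1843 0.02  ]
 [0.3919 0.3143 0.02  ]]
? [[0.5447 0.2306 0.1185]
 [0.4555 0.2419 0.1121]] [0.5327 0.1161] [0.8646 0.1904]
lid z=.092 [[ 0.6489 -0.0224  0.092 ]
 [ 0.6624 -0.1835  0.092 ]
 [ 0.466  -0.2015  0.092 ]
 [ 0.4504 -0.0406  0.092 ]]
tab top [[ 0.5971 -0.2239  0.13  ]
 [ 0.5387 -0.2295  0.13  ]]
```

```bash
cat >> h.py <<'E'
np.set_printoptions(precision=4,suppress=True)
def frame(x,y,z,yaw): M=np.eye(4); M[:3,:3]=R.from_euler("z",yaw).as_matrix(); M[:3,3]=x,y,z; return M
def rx(a): M=np.eye(4); M[:3,:3]=R.from_euler("x",a).as_matrix(); return M
def tr(x,y,z): M=np.eye(4); M[:3,3]=x,y,z; return M
PINS=frame(.5499,-.0263,.086,.091)
STAND=frame(.5005,.2660,0,-.048)
SEAT=STAND@tr(0,.0006,.0359)@rx(np.radians(-70))
G=tr(0,-.1863,.0253)@rx(np.radians(-135))@tr(0,0,.019)   # lid -> TCP
def tool():
    s=bot.observe(); M=np.eye(4); M[:3,:3]=R.from_euler("xyz",s["tool_rot"]).as_matrix(); M[:3,3]=s["position"]; return M,s
def go(T):
    M,s=tool(); D=np.linalg.inv(M)@T
    print("t",s["clock"],"move",D[:3,3].round(4),"rot",R.from_matrix(D[:3,:3]).as_rotvec().round(4),"F",s["force"].round(1),"M",s["moment"].round(2),"grip",round(s["grip_width"],4),round(s["finger_force"],1))
E
python3 - <<'E'
from h import *
go(PINS@G@tr(0,0,-.09)); go(PINS@G)
pts=[(.1,.026,.048),(-.1,.026,.048),(.1,-.012,.03),(-.1,-.012,.03),(.045,-.039,.128),(-.045,-.039,.128),(.11,.043,.02)]
X=(STAND@np.c_[np.array(pts),np.ones(7)].T).T[:,:3]
print(np.c_[(proj("top",X)+.5-[168,186])*2.75,(proj("side",X)+.5-[200,140])*3.7])
E
```

```text
t 0.1 move [ 0.4458 -0.1815  0.0368] rot [0.7799 0.103  0.2481] F [ 0.4  0.5 -0.6] M [ 0.03 -0.03  0.02] grip 0.0852 0.0
t 0.1 move [ 0.4622 -0.2429  0.1005] rot [0.7799 0.103  0.2481] F [ 0.4  0.5 -0.6] M [ 0.03 -0.03  0.02] grip 0.0852 0.0
[[ 55.9202 112.8391 317.4192  81.9085]
 [ 27.2503 385.6475  59.4246  82.3097]
 [111.6544 118.2395 317.1449 127.906 ]
 [ 85.8247 385.3449  55.0947 128.6405]
 [110.9993 184.5275 237.9068  34.9338]
 [ 98.0516 319.6066 112.0249  34.969 ]
 [ 45.2706 103.1159 330.7845 100.509 ]]
```

Units first: shifts go in units of 20 mm. So 0.28 m is 14, 0.23 m is 11.5.

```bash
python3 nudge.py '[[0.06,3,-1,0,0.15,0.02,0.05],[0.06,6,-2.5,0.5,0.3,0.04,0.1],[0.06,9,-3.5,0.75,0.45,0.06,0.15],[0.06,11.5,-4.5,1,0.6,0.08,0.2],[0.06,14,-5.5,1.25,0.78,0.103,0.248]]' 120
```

```text
refused: ROWS must be an object with the rows under "ticks". Nothing was moved.
```

The error is about the shape of the input: an object with the rows under "ticks". Fixing that and sending the same move.

```bash
python3 nudge.py '{"ticks":[[0.06,3,-1,0,0.15,0.02,0.05],[0.06,6,-2.5,0.5,0.3,0.04,0.1],[0.06,9,-3.5,0.75,0.45,0.06,0.15],[0.06,11.5,-4.5,1,0.6,0.08,0.2],[0.06,14,-5.5,1.25,0.78,0.103,0.248]]}' 120; python3 -c "
from h import *
go(PINS@G@tr(0,0,-.09))"
```

```text
clock: 0.72
position: [0.4427, -0.3849, 0.1743]
tool_rot: [-2.352, -0.0, 0.091]
force: [0.5, 0.3, 0.7]
grip_width: 0.0601
finger_force: 0.0
t 0.725 move [ 0.1394 -0.069   0.0877] rot [-0.0038 -0.0001  0.0004] F [0.5 0.3 0.7] M [-0.66 -0.09 -0.05] grip 0.0601 0.0
```

In the tool's units: 0.139 m is 6.95, 0.1 m is 5.

```bash
python3 nudge.py '{"ticks":[[0.06,2.5,-1.25,1.5,0,0,0],[0.06,5,-2.5,3,0,0,0],[0.06,6.95,-3.45,4.35,-0.004,0,0],[0.06,6.95,-3.45,4.35,-0.004,0,0],[0.06,6.95,-3.45,4.35,-0.004,0,0]]}'; python3 -c "
from h import *
go(PINS@G); cv2.imwrite('pics/s1.png',np.vstack([bot.grab_frame('side')[130:330,150:450],bot.grab_frame('top')[130:330,250:550]]).repeat(2,0).repeat(2,1)[:,:600][:800])
im=cv2.imread('pics/s1.png'); cv2.imwrite('pics/s1.png',np.hstack([im[:400],im[400:]])[:, :1200][::1,:]) 
im=cv2.imread('pics/s1.png'); cv2.imwrite('pics/s1.png',cv2.resize(im,(800,266)))"
```

```text
clock: 1.35
position: [0.5686, -0.2644, 0.1605]
tool_rot: [-2.361, 0.001, 0.091]
force: [-1.6, -0.2, 0.4]
grip_width: 0.06
finger_force: 0.0
t 1.35 move [ 0.003  -0.0028  0.0909] rot [ 0.0051  0.0004 -0.0003] F [-1.6 -0.2  0.4] M [-0.76 -0.06  0.02] grip 0.06 0.0
```

View pics/s1.png

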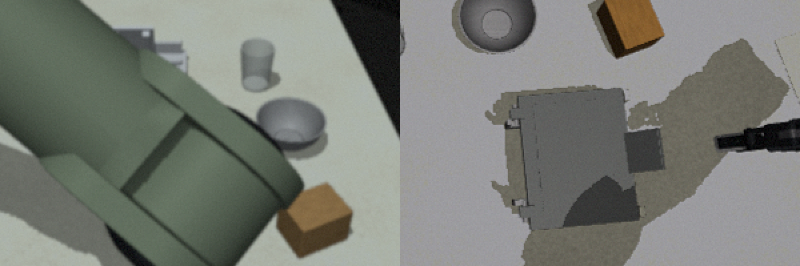

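The top view shows the gripper lined up with the tab: the fingertips are at crop (718,142) and the tab at (645,150), on the same line. I'll approach along the tool axis.

In the tool's units: 0.09 m is 4.5, 0.06 m is 3.

```bash
python3 nudge.py '{"ticks":[[0.06,0.05,-0.05,1.5,0,0,0],[0.06,0.1,-0.1,3,0,0,0],[0.06,0.1,-0.1,4.5,0,0,0],[0.06,0.1,-0.1,4.5,0,0,0],[0.06,0.1,-0.1,4.5,0,0,0]]}'; python3 -c "
from h import *
go(PINS@G); cv2.imwrite('pics/s2.png',cv2.resize(bot.grab_frame('top')[170:310,310:520],None,fx=3,fy=3))"
```

```text
clock: 2.08
position: [0.5652, -0.201, 0.0988]
tool_rot: [-2.362, -0.001, 0.09]
force: [-0.1, -0.4, 0.6]
grip_width: 0.0599
finger_force: 0.0
t 2.075 move [ 0.0007 -0.0011  0.0024] rot [ 0.006  -0.0016 -0.0005] F [-0.1 -0.4  0.6] M [-0.73 -0.07 -0.03] grip 0.0599 0.0
```

View pics/s2.png

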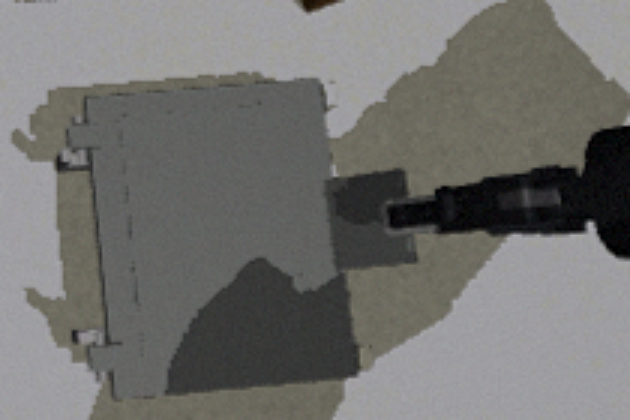

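The upper finger is over the middle of the tab, with its tip at crop (390,213). I'll close the gripper now.

```bash
python3 nudge.py '{"ticks":[[0.0,0,-0.05,0.1,0,0,0],[0.0,0,-0.05,0.1,0,0,0],[0.0,0,-0.05,0.1,0,0,0],[0.0,0,-0.05,0.1,0,0,0],[0.0,0,-0.05,0.1,0,0,0]]}' 120; python3 -c "
from h import *
go(PINS@G)
h=np.linalg.inv(G)[:3,3]; print(h)
for a in(.1,.2,.3,.4,.5,.75): print(a,(h-R.from_rotvec([-a,0,0]).apply(h)).round(4))"
```

```text
clock: 2.75
position: [0.5651, -0.1975, 0.0982]
tool_rot: [-2.361, -0.001, 0.091]
force: [-1.8, -1.5, 5.3]
grip_width: 0.0057
finger_force: 118.4
t 2.75 move [ 0.0004  0.0009 -0.0004] rot [ 0.005  -0.0006  0.0005] F [-1.8 -1.5  5.3] M [-0.07  0.24  0.22] grip 0.0057 118.4
[ 0.     -0.1138  0.1306]
0.1 [ 0.     -0.0136 -0.0107]
0.2 [ 0.     -0.0282 -0.02  ]
0.3 [ 0.     -0.0437 -0.0278]
0.4 [ 0.     -0.0599 -0.034 ]
0.5 [ 0.     -0.0766 -0.0386]
0.75 [ 0.     -0.1196 -0.0426]
```

In the tool's units: -0.0599 m is -2.995, -0.0437 m is -2.185.

```bash
python3 nudge.py '{"ticks":[[0.0,0,-0.68,-0.535,-0.1,0,0],[0.0,0,-1.41,-1,-0.2,0,0],[0.0,0,-2.185,-1.39,-0.3,0,0],[0.0,0,-2.995,-1.7,-0.4,0,0],[0.0,0,-2.995,-1.7,-0.4,0,0]]}'; python3 -c "
from h import *
go(PINS@rx(-.4)@G); cv2.imwrite('pics/s3.png',np.hstack([cv2.resize(bot.grab_frame('top')[150:330,300:500],None,fx=2,fy=2),cv2.resize(bot.grab_frame('side')[140:320,180:380],None,fx=2,fy=2)]))"
```

```text
clock: 3.38
position: [0.5643, -0.1768, 0.1662]
tool_rot: [-2.763, -0.003, 0.095]
force: [0.9, 0.7, -3.9]
grip_width: 0.0055
finger_force: 119.3
t 3.375 move [-0.0007  0.0039  0.0005] rot [ 0.007  -0.0018  0.0046] F [ 0.9  0.7 -3.9] M [-0.64 -0.13 -0.07] grip 0.0055 119.3
```

View pics/s3.png

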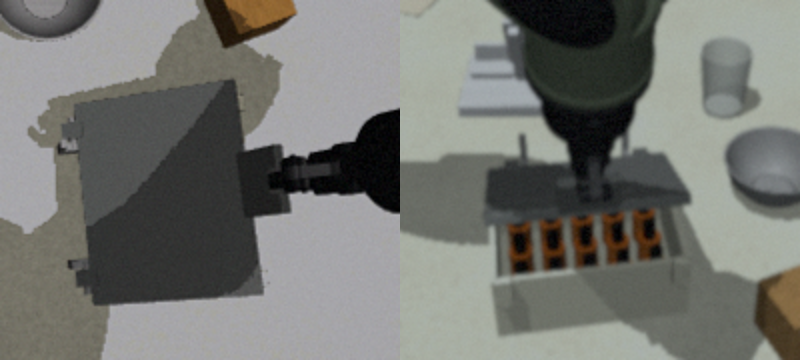

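The lid is opening cleanly on its hinges and is held at the tab. I'll continue the arc.

In the tool's units: -0.0599 m is -2.995, -0.0437 m is -2.185.

```bash
python3 nudge.py '{"ticks":[[0.0,0,-0.68,-0.535,-0.1,0,0],[0.0,0,-1.41,-1,-0.2,0,0],[0.0,0,-2.185,-1.39,-0.3,0,0],[0.0,0,-2.995,-1.7,-0.4,0,0],[0.0,0,-2.995,-1.7,-0.4,0,0]]}'; python3 -c "
from h import *
go(PINS@rx(-.8)@G)"; python3 nudge.py '{"ticks":[[0.0,0,-0.68,-0.535,-0.1,0,0],[0.0,0,-1.41,-1,-0.2,0,0],[0.0,0,-2.185,-1.39,-0.3,0,0],[0.0,0,-2.185,-1.39,-0.3,0,0]]}'; python3 -c "
from h import *
go(PINS@rx(-np.pi/2)@G)
h=np.linalg.inv(G)[:3,3]
for a in(.15,.3,.45): print(a,(h-R.from_rotvec([-a,0,0]).apply(h)).round(4))"
```

```text
clock: 4.1
position: [0.5596, -0.1349, 0.2181]
tool_rot: [3.121, 0.0, 0.093]
force: [-0.2, -0.2, -1.6]
grip_width: 0.0054
finger_force: 119.4
t 4.1 move [ 0.0002  0.0029 -0.0001] rot [0.0061 0.0001 0.0025] F [-0.2 -0.2 -1.6] M [-0.1  -0.    0.03] grip 0.0054 119.4
clock: 4.6
position: [0.5552, -0.0912, 0.2446]
tool_rot: [2.82, 0.002, 0.093]
force: [-2.7, -2.9, 5.1]
grip_width: 0.0056
finger_force: 120.2
t 4.6 move [ 0.0007 -0.0685 -0.0378] rot [-0.4639  0.0009  0.0028] F [-2.7 -2.9  5.1] M [-0.63  0.54 -0.21] grip 0.0056 120.2
0.15 [ 0.     -0.0208 -0.0155]
0.3 [ 0.     -0.0437 -0.0278]
0.45 [ 0.     -0.0682 -0.0365]
```

In the tool's units: 0.0007 m is 0.035, -0.068 m is -3.4.

```bash
python3 nudge.py '{"ticks":[[0.0,0,-1.04,-0.775,-0.15,0,0],[0.0,0,-2.185,-1.39,-0.3,0,0.002],[0.0,0.035,-3.4,-1.85,-0.46,0,0.003],[0.0,0.035,-3.4,-1.85,-0.46,0,0.003]]}'; python3 -c "
from h import *
go(PINS@rx(-np.pi/2)@G)
cv2.imwrite('pics/s4.png',np.hstack([cv2.resize(bot.grab_frame('top')[150:330,280:480],None,fx=2,fy=2),cv2.resize(bot.grab_frame('side')[120:300,180:380],None,fx=2,fy=2)]))"
```

```text
clock: 5.1
position: [0.5493, -0.0126, 0.2575]
tool_rot: [2.358, 0.003, 0.094]
force: [-3.3, 2.0, 18.9]
grip_width: 0.0055
finger_force: 122.0
t 5.1 move [-0.0007  0.0023  0.0003] rot [-0.0014 -0.0001  0.0038] F [-3.3  2.  18.9] M [-1.62  0.16 -0.56] grip 0.0055 122.0
```

View pics/s4.png

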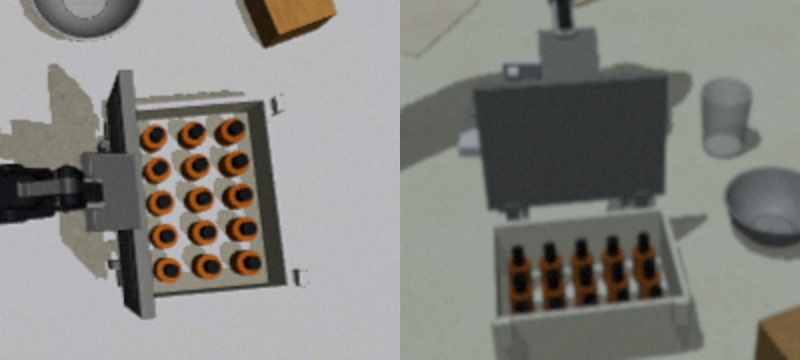

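The lid is vertical, with the bottles visible and the plate edge-on in the top view. I'll pause here, then lift.

```bash
for i in 1 2; do python3 nudge.py '{"ticks":[[0,0,0,0,0,0,0],[0,0,0,0,0,0,0],[0,0,0,0,0,0,0],[0,0,0,0,0,0,0],[0,0,0,0,0,0,0]]}'; done; python3 nudge.py '{"ticks":[[0,0,0.2,-0.2,0,0,0],[0,0,0.4,-0.4,0,0,0],[0,0,0.6,-0.6,0,0,0],[0,0,0.8,-0.8,0,0,0],[0,0,1,-1,0,0,0]]}'; python3 -c "
from h import *
go(PINS@tr(0,0,.08)@rx(-np.pi/2)@G)"
```

```text
clock: 5.82
position: [0.5494, -0.0173, 0.2583]
tool_rot: [2.362, -0.0, 0.086]
force: [-0.0, 3.0, 11.6]
grip_width: 0.0057
finger_force: 121.3
clock: 6.45
position: [0.5494, -0.0173, 0.2583]
tool_rot: [2.362, -0.0, 0.086]
force: [0.3, 2.4, 10.8]
grip_width: 0.0057
finger_force: 121.3
clock: 7.08
position: [0.549, -0.016, 0.2871]
tool_rot: [2.362, -0.002, 0.089]
force: [0.4, -0.1, -4.9]
grip_width: 0.0055
finger_force: 119.5
t 7.075 move [ 0.      0.0353 -0.0379] rot [-0.006   0.0004 -0.003 ] F [ 0.4 -0.1 -4.9] M [ 1.56  0.18 -0.01] grip 0.0055 119.5
```

```bash
python3 nudge.py '{"ticks":[[0,0,0.7,-0.7,0,0,0],[0,0,1.4,-1.4,0,0,0],[0,0,2.1,-2.1,0,0,0],[0,0,2.1,-2.1,0,0,0]]}'; python3 -c "
from h import *
go(SEAT@tr(0,-.14,.01)@G); print((SEAT@tr(0,-.14,.01)@G)[:3,3])
cv2.imwrite('pics/s5.png',np.hstack([cv2.resize(bot.grab_frame('top')[150:330,180:430],None,fx=1.6,fy=1.6),cv2.resize(bot.grab_frame('side')[80:260,180:430],None,fx=1.6,fy=1.6)]))"
```

```text
clock: 7.58
position: [0.5494, -0.0164, 0.3478]
tool_rot: [2.363, -0.005, 0.088]
force: [0.3, 0.1, -4.7]
grip_width: 0.0055
finger_force: 119.5
t 7.575 move [-0.0355 -0.1499 -0.1335] rot [ 0.3412 -0.082   0.1099] F [ 0.3  0.1 -4.7] M [ 1.64  0.15 -0.04] grip 0.0055 119.5
[0.4964 0.1802 0.3374]
```

View pics/s5.png

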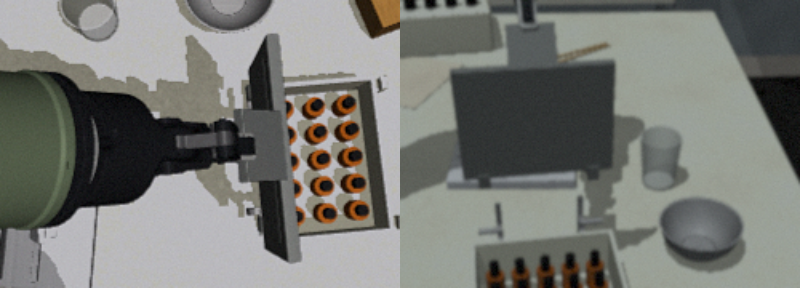

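```bash
python3 -c "
from h import *
L=tool()[0]@np.linalg.inv(G); p=np.array([(-.1,-.0055,-.006,1),(.1,-.0055,-.006,1),(-.1,-.167,-.006,1),(.1,-.167,-.006,1)])
print(proj('side',(L@p.T).T[:,:3]))"
python3 nudge.py '{"ticks":[[0,-0.4,-1.5,-1.4,0.07,-0.016,0.022],[0,-0.75,-3,-2.75,0.14,-0.033,0.044],[0,-1.1,-4.5,-4.1,0.2,-0.05,0.066],[0,-1.5,-6,-5.4,0.27,-0.066,0.088],[0,-1.75,-7.5,-6.65,0.341,-0.082,0.11]]}'
python3 nudge.py '{"ticks":[[0,0,0,0,0,0,0],[0,0,0,0,0,0,0],[0,0,0,0,0,0,0]]}'
python3 -c "
from h import *
go(SEAT@tr(0,-.14,.01)@G)
cv2.imwrite('pics/s6.png',np.hstack([cv2.resize(bot.grab_frame('top')[180:345,120:320],None,fx=2,fy=2),cv2.resize(bot.grab_frame('side')[70:235,160:360],None,fx=2,fy=2)]))"
```

```text
[[218.0162 193.2482]
 [311.7302 185.334 ]
 [208.8071 124.1264]
 [313.2144 117.7561]]
clock: 8.3
position: [0.4958, 0.181, 0.3345]
tool_rot: [2.705, 0.004, -0.049]
force: [0.8, 0.0, -4.6]
grip_width: 0.0053
finger_force: 119.3
clock: 8.68
position: [0.4965, 0.1791, 0.3349]
tool_rot: [2.702, 0.003, -0.048]
force: [-1.0, -0.3, -4.1]
grip_width: 0.0055
finger_force: 119.3
t 8.675 move [-0.0001  0.     -0.0027] rot [0.0028 0.0027 0.0008] F [-1.  -0.3 -4.1] M [ 0.81 -0.03 -0.01] grip 0.0055 119.3
```

View pics/s6.png

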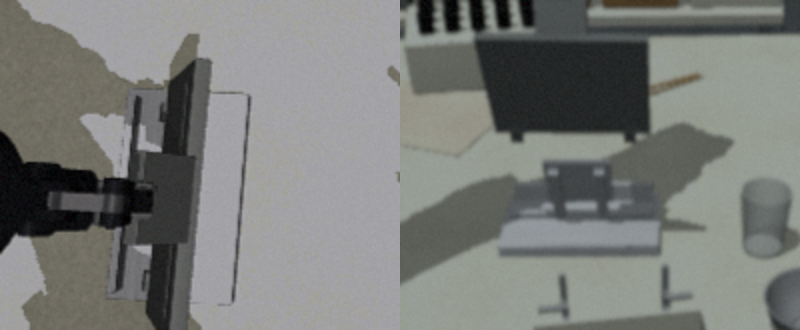

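The lid hangs above the stand. In the side crop the knuckles are at (517,137) and (629,137), either side of the backrest at (578,180). I'll lower it parallel to the backrest, 6 mm clear of its face.

```bash
python3 -c "
from h import *
go(SEAT@tr(0.001,-.02,.006)@G)"
python3 nudge.py '{"ticks":[[0,0,-1,1,0,0,0],[0,0,-2,2.25,0,0,0],[0,0,-3,3.25,0,0,0],[0,0.05,-4.1,4.25,0,0.002,0],[0,0.05,-4.1,4.25,0,0.002,0]]}'
python3 -c "
from h import *
go(SEAT@tr(0.001,-.005,.006)@G)
cv2.imwrite('pics/s7.png',np.hstack([cv2.resize(bot.grab_frame('top')[200:340,140:280],None,fx=2.8,fy=2.8),cv2.resize(bot.grab_frame('side')[90:230,180:320],None,fx=2.8,fy=2.8)]))"
```

```text
t 8.775 move [ 0.0012 -0.082   0.085 ] rot [0.0023 0.0025 0.0008] F [ 0.2  0.6 -4.5] M [ 0.84 -0.07 -0.03] grip 0.0055 119.3
clock: 9.4
position: [0.4982, 0.218, 0.2221]
tool_rot: [2.701, 0.003, -0.046]
force: [0.6, -0.6, -4.8]
grip_width: 0.0057
finger_force: 119.3
t 9.4 move [ 0.001  -0.0097  0.0097] rot [0.0038 0.002  0.0031] F [ 0.6 -0.6 -4.8] M [ 0.7   0.   -0.02] grip 0.0057 119.3
```

View pics/s7.png

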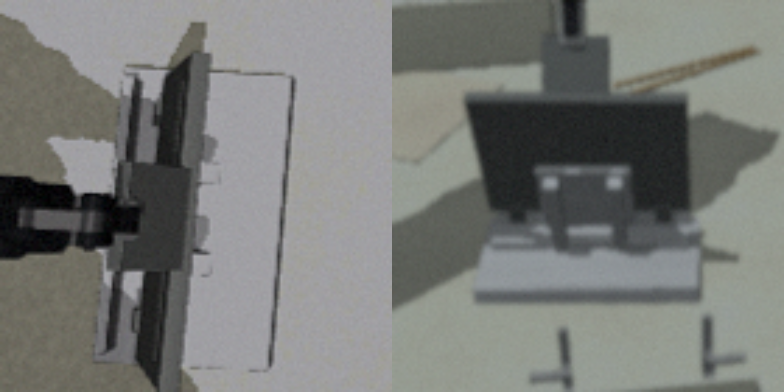

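The lid is behind the backrest with its knuckles at crop (517,213) and (663,213), evenly either side of it. I'll lower it slowly.

```bash
python3 nudge.py '{"ticks":[[0,0,-0.1,0.1,0,0,0],[0,0,-0.2,0.2,0,0,0],[0,0,-0.3,0.3,0,0,0],[0,0,-0.4,0.4,0,0,0],[0,0,-0.475,0.475,0,0,0]]}'
python3 -c "
from h import *
go(SEAT@G)"
```

```text
clock: 10.12
position: [0.4992, 0.2226, 0.2106]
tool_rot: [2.703, 0.001, -0.047]
force: [-0.7, -0.1, -4.9]
grip_width: 0.0057
finger_force: 119.3
t 10.125 move [-0.0008  0.0001  0.0091] rot [0.0018 0.0002 0.0012] F [-0.7 -0.1 -4.9] M [ 0.82 -0.09 -0.01] grip 0.0057 119.3
```

```bash
python3 nudge.py '{"ticks":[[0,0,0,0.1,0,0,0],[0,0,0,0.2,0,0,0],[0,0,0,0.3,0,0,0],[0,0,0,0.35,0,0,0],[0,0,0,0.35,0,0,0]]}'
python3 -c "
from h import *
go(SEAT@G)"
```

```text
clock: 10.75
position: [0.4991, 0.2196, 0.2045]
tool_rot: [2.704, 0.001, -0.047]
force: [1.6, 0.4, -3.9]
grip_width: 0.0057
finger_force: 119.4
t 10.75 move [-0.0008 -0.      0.0023] rot [0.0016 0.0002 0.0011] F [ 1.6  0.4 -3.9] M [ 1.12 -0.09  0.01] grip 0.0057 119.4
```

In the tool's units: 0.003 m is 0.15, 0.0015 m is 0.075.

```bash
python3 nudge.py '{"ticks":[[0,0,-0.035,0.075,0,0,0],[0,0,-0.07,0.15,0,0,0],[0,0,-0.07,0.15,0,0,0]]}'
python3 nudge.py '{"ticks":[[0,0,-0.035,0.035,0,0,0],[0,0,-0.07,0.07,0,0,0],[0,0,-0.07,0.07,0,0,0]]}'
python3 -c "
from h import *
go(SEAT@G)"
```

```text
clock: 11.12
position: [0.499, 0.2197, 0.201]
tool_rot: [2.704, 0.001, -0.047]
force: [0.7, 1.7, -4.3]
grip_width: 0.0059
finger_force: 119.5
clock: 11.5
position: [0.4991, 0.2203, 0.1993]
tool_rot: [2.704, 0.001, -0.047]
force: [-0.1, 2.5, -3.3]
grip_width: 0.0059
finger_force: 119.6
t 11.5 move [-0.0008  0.0028 -0.0021] rot [0.0016 0.0001 0.0012] F [-0.1  2.5 -3.3] M [ 1.39 -0.15  0.02] grip 0.0059 119.6
```

In the tool's units: -0.0014 m is -0.07, 0.0014 m is 0.07.

```bash
python3 nudge.py '{"ticks":[[0,0,-0.035,0.035,0,0,0],[0,0,-0.07,0.07,0,0,0],[0,0,-0.07,0.07,0,0,0]]}'
python3 nudge.py '{"ticks":[[0,0,-0.035,0.035,0,0,0],[0,0,-0.07,0.07,0,0,0],[0,0,-0.07,0.07,0,0,0]]}'
python3 -c "
from h import *
go(SEAT@G)
cv2.imwrite('pics/s8.png',np.hstack([cv2.resize(bot.grab_frame('top')[200:340,140:280],None,fx=2.8,fy=2.8),cv2.resize(bot.grab_frame('side')[110:230,190:310],None,fx=3.2667,fy=3.2667)]))"
```

```text
clock: 11.88
position: [0.4991, 0.2209, 0.1974]
tool_rot: [2.704, 0.001, -0.047]
force: [0.4, 1.9, -4.5]
grip_width: 0.0056
finger_force: 119.6
clock: 12.25
position: [0.4993, 0.2213, 0.1966]
tool_rot: [2.703, -0.0, -0.047]
force: [-3.0, 2.1, 14.2]
grip_width: 0.0053
finger_force: 121.6
t 12.25 move [-0.001   0.0049 -0.0041] rot [ 0.0021 -0.0003  0.0005] F [-3.   2.1 14.2] M [-0.44  0.7  -0.32] grip 0.0053 121.6
```

Floor contact is made at about 18 N. I've viewed 11 pictures, one over the limit of 10, so from here I'll use measurements only. Next I'll press lightly against the backrest.

In the tool's units: 0.001 m is 0.05, 0.0005 m is 0.025.

```bash
python3 nudge.py '{"ticks":[[0,0,0.05,0,0,0,0],[0,0,0.075,0.025,0,0,0],[0,0,0.1,0.05,0,0,0],[0,0,0.1,0.05,0,0,0]]}'
python3 -c "
from h import *
go(SEAT@G)"
```

```text
clock: 12.85
position: [0.4993, 0.2198, 0.1963]
tool_rot: [2.704, -0.0, -0.047]
force: [-1.9, 4.6, 9.0]
grip_width: 0.0058
finger_force: 121.4
t 12.85 move [-0.001   0.0037 -0.005 ] rot [ 0.0008 -0.0008  0.0009] F [-1.9  4.6  9. ] M [ 0.8   0.25 -0.15] grip 0.0058 121.4
```

```bash
python3 nudge.py '{"ticks":[[0,0,0.035,0.035,0,0,0],[0,0,0.07,0.07,0,0,0],[0,0,0.07,0.07,0,0,0]]}'
python3 -c "
from h import *
go(SEAT@G)
# dark plate outline in side view, expected plate corners for a seated lid
p=np.array([(-.1,-.0055,-.006,1),(.1,-.0055,-.006,1),(-.1,-.167,-.006,1),(.1,-.167,-.006,1)])
for L in (SEAT,tool()[0]@np.linalg.inv(G)): print(proj('side',(L@p.T).T[:,:3]))
g=cv2.cvtColor(bot.grab_frame('side'),cv2.COLOR_BGR2GRAY)
for c in(228,292): print(c,g[110:190,c])
print(g[150,200:320])"
```

```text
clock: 13.22
position: [0.4993, 0.2182, 0.1956]
tool_rot: [2.705, -0.001, -0.047]
force: [-0.7, 5.1, 8.0]
grip_width: 0.0054
finger_force: 121.6
t 13.225 move [-0.0011  0.0025 -0.0064] rot [ 0.0003 -0.001   0.001 ] F [-0.7  5.1  8. ] M [ 1.19  0.15 -0.08] grip 0.0054 121.6
[[214.2912 170.6098]
 [285.1868 170.4369]
 [204.5609 131.9658]
 [283.9138 132.0779]]
[[214.9317 172.7766]
 [285.6217 172.508 ]
 [205.3078 134.4983]
 [284.4014 134.5044]]
228 [ 90  92  99 129 147 149 152 152 153 153 153 154 151 150 153 152 154 153
 150 151 148 137 117  99  91  77  55  38  38  30  29  38  40  35  36  34
  35  36  33  35  35  37  37  35  39  37  35  36  37  38  35  35  41  33
  37  36  31  33  39  43  41  40  43  51  68  88  92  86  97 123 143 150
 149 149 150 147 148 149 149 149]
292 [136 113 109 107 105 123 144 151 157 151 151 147 147 149 149 149 151 149
 150 149 140 125 100  93  95  92  93  95  95  94  98  96  96  98  93  96
  95  93  94  93  94  93  91  92  93  95  93  97  93  94  96  97 110 126
 142 149 155 156 150 149 150 151 147 142 145 150 150 135 112  96  88  89
  95 109 127 145 148 148 147 149]
[152 153 150 151 149 149 151 152 149 149 139 104  58  39  36  33  35  32
  31  36  39  35  36  32  35  32  37  37  35  40  60  82  91  99  99  94
  95  98  95  94  93  92  95  94  95  96  93  95  94  94  93  97  94  96
  95  95  95  94  94  95  95  94  92  96  90  58  38  36  28  38  35  36
  35  38  35  33  37  40  37  36  37  35  33  39  30  44  67  85  93  97
  91  93  94  95  95  98  94  96  97  92  92  92  96 103 119 130 142 145
 149 152 150 151 154 152 154 153 151 150 151 151]
```

```bash
python3 -c "
from h import *
g=cv2.cvtColor(bot.grab_frame('top'),cv2.COLOR_BGR2GRAY)
for x in(.08,.05,-.06,-.085):
    p=np.array([(x,-.167,-.006,1),(x,-.167,.006,1),(x,-.0055,.006,1)])
    a=proj('top',(SEAT@p.T).T[:,:3]); r=int(round(a[0,1])); print(x,a.round(1).tolist(),r); print(list(zip(range(170,224),g[r,170:224].tolist())) if x in(.08,-.085) else '')
"
```

```text
0.08 [[214.9, 231.2], [207.9, 230.6], [197.9, 236.9]] 231
[(170, 108), (171, 111), (172, 109), (173, 107), (174, 104), (175, 121), (176, 156), (177, 165), (178, 163), (179, 162), (180, 160), (181, 160), (182, 152), (183, 138), (184, 164), (185, 164), (186, 153), (187, 90), (188, 49), (189, 50), (190, 82), (191, 146), (192, 164), (193, 164), (194, 145), (195, 52), (196, 29), (197, 32), (198, 39), (199, 35), (200, 39), (201, 40), (202, 32), (203, 39), (204, 35), (205, 45), (206, 53), (207, 37), (208, 39), (209, 64), (210, 96), (211, 86), (212, 89), (213, 90), (214, 86), (215, 100), (216, 141), (217, 158), (218, 160), (219, 162), (220, 164), (221, 160), (222, 168), (223, 161)]
0.05 [[213.3, 248.4], [206.2, 247.9], [196.4, 251.3]] 248

-0.06 [[207.2, 313.8], [199.9, 313.7], [191.0, 305.6]] 314

-0.085 [[205.7, 329.2], [198.4, 329.1], [189.7, 318.3]] 329
[(170, 103), (171, 109), (172, 103), (173, 91), (174, 84), (175, 88), (176, 89), (177, 85), (178, 89), (179, 92), (180, 97), (181, 102), (182, 99), (183, 102), (184, 109), (185, 114), (186, 114), (187, 99), (188, 99), (189, 102), (190, 82), (191, 44), (192, 31), (193, 37), (194, 33), (195, 34), (196, 35), (197, 37), (198, 32), (199, 52), (200, 87), (201, 92), (202, 92), (203, 88), (204, 84), (205, 81), (206, 88), (207, 139), (208, 165), (209, 162), (210, 158), (211, 164), (212, 161), (213, 160), (214, 163), (215, 160), (216, 163), (217, 161), (218, 161), (219, 160), (220, 160), (221, 160), (222, 160), (223, 160)]
```

```bash
python3 -c "
from h import *
g=cv2.cvtColor(bot.grab_frame('top'),cv2.COLOR_BGR2GRAY)
for x in(.095,.05,-.05,-.09):
    p=np.array([(x,-.0055,.006,1),(x,-.0055,-.006,1)])
    a=proj('top',(SEAT@p.T).T[:,:3]); r=int(round(a[0,1])); print(x,a[0].round(1)); print(g[r,178:204])
"
```

```text
0.095 [198.6 229.7]
[162 162 158 159 158 142 163 167 156 105  51  47  82 144 166 164 156  78
  30  35  35  38  39  38  34  32]
0.05 [196.4 251.3]
[106 108 102  89 113 112 101  37  35  32  56 107 112 108 103  41  30  31
  29  30  27  35  32  29  32  42]
-0.05 [191.5 300.6]
[170 147  39  57  51  98 169 164 164 146  39  37  33  35  32  37  37  34
  34  39  46  52  36  31  52  91]
-0.09 [189.4 320.9]
[ 20  36  45  75 113 112 112 103  38  34  37  35  34  35  36  34  39  37
  44  61  35  28  47  90  92  92]
```

The plate's foot reads about 3.5 px (6 to 7 mm) too far to +y, and the free edge about 1 px past nominal. So the lid over-leans by about 3°, having turned slightly in the grip. I'll lift a little, turn it back, then re-check.

Units first: shifts go in units of 20 mm. So -0.0057 m is -0.285, -0.0028 m is -0.14.

```bash
cat >> h.py <<'E'
def edges():
    g=cv2.cvtColor(bot.grab_frame('top'),cv2.COLOR_BGR2GRAY).astype(float)
    for x in(.095,.05,-.05,-.09):
        f,h=[proj('top',(SEAT@np.array([q]).T).T[:,:3])[0] for q in((x,-.167,-.006,1),(x,-.0055,.006,1))]
        a=g[int(round(h[1]))]; i=int(h[0])+3
        while a[i]<75: i-=1
        b=g[int(round(f[1]))]; j=int(f[0])-4
        while b[j]<120: j+=1
        print(x,"foot px %.1f (nominal %.1f)  free edge %.1f (nominal %.1f)"%(i+.5,h[0],j-.5,f[0]))
E
python3 nudge.py '{"ticks":[[0,0,-0.05,-0.15,0,0,0],[0,0,-0.14,-0.285,-0.02,0,0],[0,0,-0.14,-0.285,-0.05,0,0],[0,0,-0.14,-0.285,-0.05,0,0],[0,0,-0.14,-0.285,-0.05,0,0]]}'
python3 -c "
from h import *
go(SEAT@G); edges()"
```

```text
clock: 14.0
position: [0.4991, 0.2225, 0.1987]
tool_rot: [2.653, 0.001, -0.047]
force: [-0.8, 2.0, -3.5]
grip_width: 0.0056
finger_force: 119.8
t 14.0 move [-0.0007  0.0052 -0.0015] rot [0.0518 0.0002 0.0014] F [-0.8  2.  -3.5] M [ 1.51 -0.01 -0.05] grip 0.0056 119.8
0.095 foot px 198.5 (nominal 198.6)  free edge 214.5 (nominal 215.7)
0.05 foot px 195.5 (nominal 196.4)  free edge 213.5 (nominal 213.3)
-0.05 foot px 191.5 (nominal 191.5)  free edge 206.5 (nominal 207.7)
-0.09 foot px 188.5 (nominal 189.4)  free edge 204.5 (nominal 205.4)
```

The foot is now at nominal. I'll lower it the last few millimetres.

In the tool's units: 0.0018 m is 0.09, 0.0009 m is 0.045.

```bash
python3 nudge.py '{"ticks":[[0,0,-0.02,0.045,0,0,0],[0,0,-0.04,0.09,0,0,0],[0,0,-0.04,0.09,0,0,0]]}'
python3 nudge.py '{"ticks":[[0,0,-0.02,0.045,0,0,0],[0,0,-0.04,0.09,0,0,0],[0,0,-0.04,0.09,0,0,0]]}'
python3 -c "
from h import *
go(SEAT@G); edges()"
```

```text
clock: 14.42
position: [0.4994, 0.222, 0.1982]
tool_rot: [2.654, -0.0, -0.048]
force: [-3.6, 1.9, 16.0]
grip_width: 0.0057
finger_force: 122.2
clock: 14.8
position: [0.4997, 0.2221, 0.1979]
tool_rot: [2.654, -0.002, -0.048]
force: [-9.2, 3.5, 39.7]
grip_width: 0.0052
finger_force: 125.2
t 14.8 move [-0.0013  0.0052 -0.0024] rot [ 0.0512 -0.0015 -0.0004] F [-9.2  3.5 39.7] M [-2.63  2.02 -0.91] grip 0.0052 125.2
0.095 foot px 198.5 (nominal 198.6)  free edge 214.5 (nominal 215.7)
0.05 foot px 195.5 (nominal 196.4)  free edge 213.5 (nominal 213.3)
-0.05 foot px 190.5 (nominal 191.5)  free edge 206.5 (nominal 207.7)
-0.09 foot px 188.5 (nominal 189.4)  free edge 204.5 (nominal 205.4)
```

In the tool's units: 0.0022 m is 0.11, -0.0012 m is -0.06.

```bash
python3 nudge.py '{"ticks":[[0,0,0.04,-0.09,0,0,0],[0,0,0.075,-0.075,0,0,0],[0,0,0.11,-0.06,0,0,0],[0,0,0.11,-0.06,0,0,0]]}'
python3 -c "
from h import *
go(SEAT@G); edges()"
```

```text
clock: 15.35
position: [0.4994, 0.2214, 0.1981]
tool_rot: [2.655, -0.001, -0.047]
force: [-3.1, 7.0, 14.3]
grip_width: 0.0055
finger_force: 122.3
t 15.35 move [-0.001   0.0045 -0.0025] rot [ 0.0501 -0.001   0.0008] F [-3.1  7.  14.3] M [ 0.65  0.65 -0.31] grip 0.0055 122.3
0.095 foot px 197.5 (nominal 198.6)  free edge 214.5 (nominal 215.7)
0.05 foot px 195.5 (nominal 196.4)  free edge 213.5 (nominal 213.3)
-0.05 foot px 190.5 (nominal 191.5)  free edge 206.5 (nominal 207.7)
-0.09 foot px 188.5 (nominal 189.4)  free edge 204.5 (nominal 205.4)
```

The lid is resting on the floor and against the backrest, flat to within the measurement. I'll release and back off along the tool axis.

In the tool's units: -0.0005 m is -0.025.

```bash
python3 nudge.py '{"ticks":[[0,0,0,-0.025,0,0,0],[0.04,0,0,-0.025,0,0,0],[0.04,0,0,-0.025,0,0,0],[0.04,0,0,-0.025,0,0,0],[0.04,0,0,-0.025,0,0,0]]}' 20
python3 -c "
from h import *
go(SEAT@G); edges()"
```

```text
clock: 16.02
position: [0.4991, 0.2209, 0.1974]
tool_rot: [2.653, 0.001, -0.047]
force: [0.9, 0.3, 0.7]
grip_width: 0.04
finger_force: 0.0
t 16.025 move [-0.0008  0.0043 -0.0034] rot [0.052  0.0003 0.001 ] F [0.9 0.3 0.7] M [ 0.5  -0.01 -0.05] grip 0.04 0.0
0.095 foot px 197.5 (nominal 198.6)  free edge 214.5 (nominal 215.7)
0.05 foot px 195.5 (nominal 196.4)  free edge 213.5 (nominal 213.3)
-0.05 foot px 190.5 (nominal 191.5)  free edge 206.5 (nominal 207.7)
-0.09 foot px 188.5 (nominal 189.4)  free edge 204.5 (nominal 205.4)
```

In the tool's units: -0.12 m is -6, -0.08 m is -4.

```bash
python3 nudge.py '{"ticks":[[0.04,0,0,-1,0,0,0],[0.04,0,0,-2.25,0,0,0],[0.04,0,0,-4,0,0,0],[0.04,0,0,-6,0,0,0],[0.04,0,0,-6,0,0,0]]}'
python3 nudge.py '{"ticks":[[0.04,0,0,0,0,0,0],[0.04,0,0,0,0,0,0],[0.04,0,0,0,0,0,0]]}'
python3 -c "
from h import *
go(SEAT@G); edges()
a={n:cv2.imread(f'pics/{n}0.png') for n in('top','side')}
for n,b in(('top',(385,110,455,180)),('top',(285,105,358,178)),('top',(210,130,260,180)),('side',(355,265,420,325)),('side',(340,200,400,245)),('side',(326,155,360,200))):
    x0,y0,x1,y1=b; p=a[n][y0:y1,x0:x1]; q=bot.grab_frame(n)[y0:y1,x0:x1]
    print(n,b,cv2.phaseCorrelate(*[cv2.cvtColor(k,6).astype(np.float64) for k in(p,q)]))"
```

```text
clock: 16.7
position: [0.5023, 0.2789, 0.3052]
tool_rot: [2.656, -0.002, -0.046]
force: [-0.0, 0.3, 0.6]
grip_width: 0.04
finger_force: 0.0
clock: 17.08
position: [0.5018, 0.2768, 0.303]
tool_rot: [2.653, 0.001, -0.047]
force: [0.2, 0.2, 0.2]
grip_width: 0.04
finger_force: 0.0
t 17.075 move [-0.0007  0.0041  0.1161] rot [0.0525 0.0008 0.001 ] F [0.2 0.2 0.2] M [ 0.5  -0.02  0.03] grip 0.04 0.0
0.095 foot px 197.5 (nominal 198.6)  free edge 214.5 (nominal 215.7)
0.05 foot px 195.5 (nominal 196.4)  free edge 214.5 (nominal 213.3)
-0.05 foot px 190.5 (nominal 191.5)  free edge 206.5 (nominal 207.7)
-0.09 foot px 188.5 (nominal 189.4)  free edge 204.5 (nominal 205.4)
top (385, 110, 455, 180) ((-0.003294159466449287, 0.05108940396305428), 0.9550366236506518)
top (285, 105, 358, 178) ((0.5016653986665816, 0.44733664169496734), 0.9748314573540923)
top (210, 130, 260, 180) ((0.12611973471010174, 0.03346464646554992), 0.9521585966866838)
side (355, 265, 420, 325) ((-0.031175516176233486, -0.09073157751759453), 1.1449317279864737)
side (340, 200, 400, 245) ((0.05719451965436306, 0.4662677756209881), 1.0864633580094545)
side (326, 155, 360, 200) ((-0.16454779958901966, 0.4449416134632713), 0.9594102240488023)
```

The lid is standing free and steady, the bystanders haven't moved, and the gripper is clear. Handing in.

```bash
python3 -c "
from h import *
print(bot.job_done())"
```

```text
the job is handed in; nothing more can be done
None
```

The lid was swung to vertical, held there for over a second, lifted off the pins and set in the stand's channel; I handed the job in at about 17 s with the lid standing there (by image measurement about flat on the backrest and centred) and the bowl, beaker and carton unmoved, but I viewed 11 pictures, one over the limit of 10.

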